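Make up two sets of hand printing blocks

ROBOT

A 6-joint arm with a two-finger parallel gripper is mounted at the origin on the work surface. World frame = base frame: x ahead of the robot, y to its left, z up, the work surface at z = 0. Lengths are in m, angles in rad, forces in N, time in s.
With the tool pointing down it reaches from about 0.3 to 0.875 m from the base axis. Payload 6.4 kg.
Tool frame: the origin (TCP) lies at the very end of the fingers, on their centre line; the grasp point (between the pads) lies 19 mm behind it; z points along the fingers, y is the line along which they close (so a half turn about z gives the same grasp; the last joint's range is limited). The gripper opens to 85 mm and grips with 20 to 120 N. Pads are 22 mm wide; open, the fingers measure 114 mm over their backs; the gripper's body (76 mm by 85 mm) begins 54 mm behind the grasp point. The pads swing forward as they close: fully open they stand 13 mm farther back than shut.
Start: joints at [-1.527, 0.181, 1.607, -0, 1.354, -0.206], TCP at [0.142, -0.557, 0.231] pointing down, gripper open.
Joint ranges: [-2.99, 2.99], [-0.89, 2.07], [0.3, 2.58], [-1.14, 4.28], [0, 2.63], [-3.12, 3.12]. Speed limits (rad/s): [2.57, 2.57, 3.01, 3.14, 3.14, 3.14].

INTERFACE

Orientations are given as a unit quaternion [w, x, y, z].
In Python, from bench import ctrl, vision, get_obs, hand_in gives the robot as it stands (ctrl), with the cameras (vision), the readings as plain functions and the job as plain functions.
- The arm moves only by the tool tcp_steps, called as a command line: name --pt "numbers of a row" for each row, then --argument value for the rest. Schema: {"type":"object","properties":{"ticks":{"type":"array","items":{"type":"array","items":{"type":"number"},"minItems":7,"maxItems":7},"minItems":1,"maxItems":10},"only":{"type":"string"},"quiet":{"type":"boolean"},"lines":{"type":"string"}},"required":["ticks"],"additionalProperties":false}. ticks is a list of rows, 1 to 10 of them, each of 7 numbers: dx, dy, dz in fractions of the full range, 1 being 1 m, then a rotation vector rx, ry, rz in parts of the range, where 1.0 means pi/2 rad, then the opening from 0.0 (shut) to 1.0 (fully open); each row is the pose to reach, as a shift and turn from the pose commanded when the call began, along the tool's axes at that moment; what a row does not reach only later rows make up. A row lasts 1/8 s, in which the tool goes at most 0.0625 m and 0.188 rad, less where a joint would pass 70% of its speed; a pose out of reach is approached as far as the arm can. The fingers move at their own pace and stop on an object; the grip force is fixed at half the most. Time passes only in rows, so rows that do not move let the fingers close. The tool returns the time, the measured TCP pose, the force, the opening and the grip force at its end. only (a regular expression) keeps the lines of the reply that match it, lines (a string "A,B") keeps lines A to B, and quiet returns only ok. Shift and turn numbers lie between -1 and 1, and a call with a number outside is refused. Input that does not fit is refused with a message, and nothing moves.
- get_obs(): the state, without advancing time (a new reading comes with each control period).
- vision.camera(name): name is "scene" or "top" or "wrist"; returns the picture (400x640x3 uint8, blue, green, red); there is no depth.
- vision.camera_params(name): a dict with "fovy" (degrees; the focal length in pixels is half the picture's height over the tangent of half this angle, whatever the lens; pixels are square), "cx", "cy" (the principal point, pixels), "view" (4x4, takes a point from world to camera coordinates). Camera axes: x right, y up, looking along -z (the intrinsics and any distortion apply to the point x, -y, -z); pixel columns grow to the right and rows downward; lengths in m; the calibration is good to about 2 mm. A picture is of the moment at which its call begins: read the wrist's pose just before it. camera_params takes no time and is no camera call; for the wrist camera it gives the pose at the moment of the call.
- hand_in(): hands the job in; it is judged then, once.
The state is a dict: "time_s": time; "q": joint angles; "dq": joint speeds; "joint_efforts": joint torques, N m; "eef_pos": TCP position; "eef_rot": TCP orientation; "wrist_force": force on the tool from outside, world axes, zero at the start; "torque": the same for the moment, N m; "opening": opening from 0.0 (shut) to 1.0 (fully open); "grasp_force": force on a finger pad.
Only numpy, scipy, OpenCV 4.12 (cv2) and the standard library are available. Lean on these libraries where they do the work, as an engineer would, in place of code of your own. Each camera call takes 0.05 s, during which the arm holds its last target. There are 200 camera calls.

TASK

Make up the two sets of printing blocks for the printers, each block in a compartment of its own, lying flat with its grip up. The tray with three compartments gets the long narrow border block in its long compartment and the large round block and the square block in its two square ones, either way round; the tray with two compartments gets the triangular block in its larger compartment and the small round block in its smaller one. Lower the blocks into place rather than dropping them, and leave the oblong spare block where it lies.

Things in the scene. Friction and masses are not known exactly. Their poses are not given: they have to be found in the camera images.
- border_block: Long narrow border block, 100 mm (x) by 34 mm (y). Dark wood, body 30 mm thick, pale printing face underneath. On top a wooden grip bar 24 mm wide (y), 52 mm long (x), centred on the block, its top 60 mm above the underside. Origin: the centre of the underside; x along the grip bar, z up.
- round_block: Large round block, diameter 72 mm. Dark wood, body 30 mm thick, pale printing face underneath. On top a wooden grip bar 24 mm wide (y), 52 mm long (x), centred on the block, its top 60 mm above the underside. Origin: the centre of the underside; x along the grip bar, z up.
- square_block: Square block, 62 by 62 mm, sides along x and y. Dark wood, body 30 mm thick, pale printing face underneath. On top a wooden grip bar 24 mm wide (y), 52 mm long (x), centred on the block, its top 60 mm above the underside. Origin: the centre of the underside; x along the grip bar, z up.
- triangle_block: Triangular block, equilateral, 76 mm sides, one corner 44 mm from the origin towards +x, the side facing it 22 mm towards -x. Dark wood, body 30 mm thick, pale printing face underneath. On top a wooden grip bar 24 mm wide (y), 44 mm long (x), centred on the block, its top 60 mm above the underside. Origin: the centre of the underside; x along the grip bar, z up.
- small_round_block: Small round block, diameter 48 mm. Dark wood, body 30 mm thick, pale printing face underneath. On top a wooden grip bar 24 mm wide (y), 36 mm long (x), centred on the block, its top 60 mm above the underside. Origin: the centre of the underside; x along the grip bar, z up.
- spare_block: Oblong spare block, 84 mm (x) by 52 mm (y), belongs to neither set and stays where it lies. Dark wood, body 30 mm thick, pale printing face underneath. On top a wooden grip bar 24 mm wide (y), 52 mm long (x), centred on the block, its top 60 mm above the underside. Origin: the centre of the underside; x along the grip bar, z up.
- three_tray: Plywood tray with three compartments, 198 mm (x) by 164 mm (y), fixed to the table. Floor 5 mm thick, outer walls 18 mm high, dividers 17 mm high, all walls 6 mm thick. Origin: centre of the underside, z up. The long compartment, 186 by 56 mm, is centred at x 0, y +48 mm and runs along x; the two square compartments, 90 by 90 mm, are centred at x -48 and x +48 mm, y -31 mm.
- two_tray: Plywood tray with two compartments, 194 mm (x) by 118 mm (y), fixed to the table. Floor 5 mm thick, outer walls 18 mm high, divider 17 mm high, all walls 6 mm thick. Origin: centre of the underside, z up. The larger compartment, 106 by 106 mm, is centred at x -38 mm, y 0; the smaller, 70 mm (x) by 106 mm (y), at x +56 mm, y 0.

How it is judged:
At the end, for the whole second after the job is handed in: Border, large round and square blocks lie in their compartments of the three-part tray, triangle and small round in theirs of the two-part tray: inside the walls, on the floor within 3.5 mm, level within 0.05 rad, grip up, released, at rest; the spare block within 20 mm of its start (x of border_block in the frame of three_tray between -0.046 and 0.046 m and y of border_block in the frame of three_tray between 0.033 and 0.063 m and (((x of round_block in the frame of three_tray between -0.063 and -0.033 m and y of round_block in the frame of three_tray between -0.046 and -0.016 m) and (x of square_block in the frame of three_tray between 0.032 and 0.064 m and y of square_block in the frame of three_tray between -0.047 and -0.015 m)) or ((x of round_block in the frame of three_tray between 0.033 and 0.063 m and y of round_block in the frame of three_tray between -0.046 and -0.016 m) and (x of square_block in the frame of three_tray between -0.064 and -0.032 m and y of square_block in the frame of three_tray between -0.047 and -0.015 m))) and x of triangle_block in the frame of two_tray between -0.071 and -0.005 m and y of triangle_block in the frame of two_tray between -0.033 and 0.033 m and x of small_round_block in the frame of two_tray between 0.042 and 0.07 m and y of small_round_block in the frame of two_tray between -0.032 and 0.032 m and z of border_block in the frame of three_tray between 0.002 and 0.0085 m and angle between each of border_block, round_block, square_block, triangle_block, small_round_block's own z axis and vertical below 0.05 rad and linear speed of each of border_block, round_block, square_block, triangle_block, small_round_block below 0.01 m/s and angular speed of each of border_block, round_block, square_block, triangle_block, small_round_block below 0.1 rad/s and contact force between the fingers and border_block below 0.1 N and z of round_block in the frame of three_tray between 0.002 and 0.0085 m and contact force between the fingers and round_block below 0.1 N and z of square_block in the frame of three_tray between 0.002 and 0.0085 m and contact force between the fingers and square_block below 0.1 N and z of triangle_block in the frame of two_tray between 0.002 and 0.0085 m and contact force between the fingers and triangle_block below 0.1 N and z of small_round_block in the frame of two_tray between 0.002 and 0.0085 m and contact force between the fingers and small_round_block below 0.1 N and distance of spare_block from where it was at the start of the episode below 0.02 m); the robot touches nothing.
It fails at once if a block is dropped or thrown (it moves faster than 0.7 m/s, a fall of about 25 mm, while the fingers do not touch it) ((linear speed of border_block above 0.7 m/s and contact force between the fingers and border_block below 0.01 N) or (linear speed of round_block above 0.7 m/s and contact force between the fingers and round_block below 0.01 N) or (linear speed of square_block above 0.7 m/s and contact force between the fingers and square_block below 0.01 N) or (linear speed of triangle_block above 0.7 m/s and contact force between the fingers and triangle_block below 0.01 N) or (linear speed of small_round_block above 0.7 m/s and contact force between the fingers and small_round_block below 0.01 N) or (linear speed of spare_block above 0.7 m/s and contact force between the fingers and spare_block below 0.01 N)).
It fails at once if the spare block is moved more than 20 mm (distance of spare_block from where it was at the start of the episode above 0.02 m).
It also fails if it takes over 128 s, if anything falls off the work surface, if the arm or the gripper's body presses on something with over 40 N, if the wrist force passes 120 N, or if a joint passes its speed limit or range.

## Working session

There is one attempt and no reset: what is moved stays moved. The work goes in short steps, Python scripts to look and compute and a tool call to move; the robot and the scene stay as the last step left them, time stands still between calls to the robot, and variables do not carry over. Pictures are saved under pics/ and viewed, at most 14 in all, crops included, and the job is handed in when it is done.

```bash
ls; mkdir -p pics; python3 - <<'E'
from bench import ctrl, vision, get_obs, hand_in
import cv2,numpy as np
o=get_obs();print(o['time_s'],o['eef_pos'],o['eef_rot'])
for n in['top','scene']:
    im=vision.camera(n);cv2.imwrite(f'pics/{n}0.png',im);p=vision.camera_params(n);print(n,{k:(np.round(v,4).tolist() if k=='view' else v) for k,v in p.items()})
E
```

```text
bench.py
pics
0.0 [ 0.14213649 -0.55657021  0.23035917] [-9.00640179e-04  9.92214295e-01  1.24539048e-01  8.36647855e-05]
top {'fovy': 50.787400315635495, 'cx': 318.0362487850574, 'cy': 200.41642828859761, 'view': [[0.0129, -0.9999, 0.0061, 0.0079], [0.9967, 0.0133, 0.0796, -0.5532], [-0.0797, 0.0051, 0.9968, -1.1213], [0.0, 0.0, 0.0, 1.0]]}
scene {'fovy': 54.41484013718761, 'cx': 315.88182137560403, 'cy': 205.00156238566578, 'view': [[-0.1838, 0.983, -0.0042, 0.0959], [-0.8268, -0.1523, 0.5414, 0.4337], [0.5316, 0.103, 0.8407, -1.1366], [0.0, 0.0, 0.0, 1.0]]}
```

View pics/top0.png

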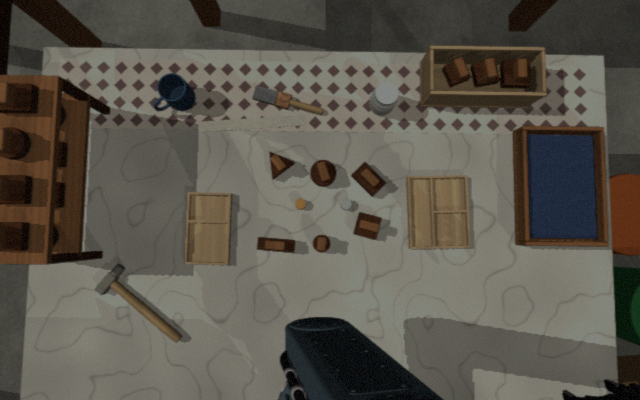

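View pics/scene0.png

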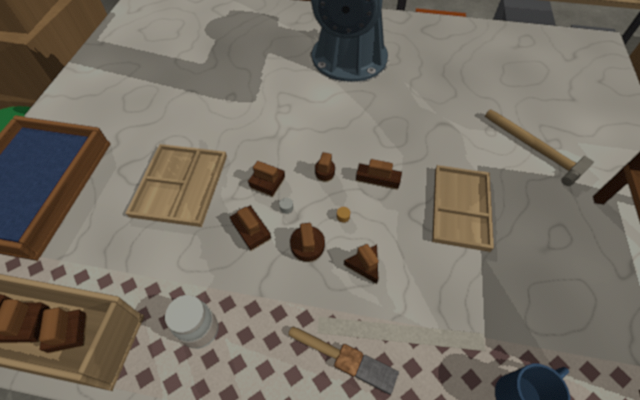

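```bash
cat > h.py <<'E'
from bench import ctrl, vision, get_obs, hand_in
import cv2,numpy as np
from scipy.spatial.transform import Rotation as R
def pose():
    o=get_obs();return np.array(o['eef_pos']),R.from_quat(np.array(o['eef_rot'])[[1,2,3,0]])
def to(x,y,z,yaw):
    """delta rows to TCP x,y,z, tool pointing down, tool x axis at yaw (mod pi) in world"""
    p,r=pose();d=r.inv().apply(np.array([x,y,z])-p)
    xs=r.as_matrix()[:,0];cur=np.arctan2(xs[1],xs[0])
    dy=(yaw-cur+np.pi/2)%np.pi-np.pi/2
    t=R.from_euler('z',cur+dy)*R.from_euler('x',np.pi)
    print('d',np.round(d,4),'rv',np.round((r.inv()*t).as_rotvec(),3),'q6',round(get_obs()['q'][5],2),'t',get_obs()['time_s'])
def shot(n,f=None):
    P=vision.camera_params(n);im=vision.camera(n)
    if f:cv2.imwrite('pics/'+f,im)
    return im,P
def ray(P,uv):
    uv=np.atleast_2d(uv);f=200/np.tan(np.radians(P['fovy'])/2);V=np.array(P['view'])
    d=np.c_[(uv[:,0]-P['cx'])/f,-(uv[:,1]-P['cy'])/f,-np.ones(len(uv))]
    return -V[:3,:3].T@V[:3,3],d@V[:3,:3]
def plane(P,uv,z):
    c,d=ray(P,uv);return c+d*((z-c[2])/d[:,2])[:,None]
def tri(P1,a,P2,b):
    c1,d1=ray(P1,a);c2,d2=ray(P2,b);d1=d1[0];d2=d2[0]
    s=np.linalg.lstsq(np.c_[d1,-d2],c2-c1,rcond=None)[0]
    x,y=c1+s[0]*d1,c2+s[1]*d2;return (x+y)/2,np.linalg.norm(x-y)
E
python3 - <<'E'
from h import *
P=vision.camera_params('top')
for n,u in dict(tri=(281,165),rnd=(323,174),sp=(368,178),sq=(367,225),bor=(276,244),sr=(321,243),t2=(209,229),t3=(438,212),cork=(300,203)).items(): print(n,plane(P,u,.02).round(3))
P=vision.camera_params('wrist');V=np.array(P['view']);print(P['fovy'],P['cx'],P['cy'],(-V[:3,:3].T@V[:3,3]).round(3),V[:3,:3].round(3),P.keys())
to(.5,.05,.38,0)
E
```

```text
tri [[0.649 0.118 0.02 ]]
rnd [[0.626 0.003 0.02 ]]
sp [[ 0.616 -0.121  0.02 ]]
sq [[ 0.488 -0.118  0.02 ]]
bor [[0.434 0.127 0.02 ]]
sr [[0.438 0.006 0.02 ]]
t2 [[0.472 0.308 0.02 ]]
t3 [[ 0.526 -0.311  0.02 ]]
cork [[0.545 0.064 0.02 ]]
61.38648763271483 322.06468786334176 201.50802132634766 [ 0.207 -0.54   0.373] [[ 0.248 -0.969 -0.002]
 [ 0.935  0.24  -0.262]
 [ 0.254  0.063  0.965]] dict_keys(['fovy', 'cx', 'cy', 'view'])
d [ 0.4968 -0.4996 -0.1486] rv [-0.002 -0.     0.25 ] q6 -0.21 t 0.1
```

The manual's scale: turns go in shares of pi/2 rad. Converting my numbers, 0.25 rad is 0.1592.

tcp_steps --pt "0.53 -0.31 -0.15 0 0 0.1592 1" --pt "0.53 -0.31 -0.15 0 0 0.1592 1" --pt "0.53 -0.31 -0.15 0 0 0.1592 1" --pt "0.53 -0.31 -0.15 0 0 0.1592 1" --pt "0.53 -0.31 -0.15 0 0 0.1592 1" --pt "0.53 -0.31 -0.15 0 0 0.1592 1" --pt "0.53 -0.31 -0.15 0 0 0.1592 1" --pt "0.53 -0.31 -0.15 0 0 0.1592 1" --pt "0.53 -0.31 -0.15 0 0 0.1592 1" --pt "0.53 -0.31 -0.15 0 0 0.1592 1"

```text
time_s: 1.35
eef_pos: [0.5752, -0.1289, 0.3797]
eef_rot: [0.0, 1.0, -0.0, -0.0]
wrist_force: [-0.3, -1.6, 1.0]
opening: 0.998
grasp_force: 0.0
```

```bash
python3 -c "
from h import *
to(.58,-.12,.38,0)"
```

```text
d [ 0.0048 -0.0089 -0.0003] rv [ 0.  0. -0.] q6 1.15 t 1.35
```

tcp_steps --pt "0 0 0 0 0 0 1" --pt "0 0 0 0 0 0 1"

```text
time_s: 1.6
eef_pos: [0.5738, -0.1305, 0.3787]
eef_rot: [-0.0, 1.0, 0.0, -0.001]
wrist_force: [-0.6, -0.3, 0.1]
opening: 0.998
grasp_force: 0.0
```

```bash
python3 -c "
from h import *
import pickle
pickle.dump(shot('wrist','w1.png'),open('w1.pkl','wb'))"
```

tcp_steps --pt "0 -0.06 0 0 0 0 1" --pt "0 -0.12 0 0 0 0 1" --pt "0 -0.18 0 0 0 0 1" --pt "0 -0.24 0 0 0 0 1" --pt "0 -0.24 0 0 0 0 1" --pt "0 -0.24 0 0 0 0 1"

```text
time_s: 2.4
eef_pos: [0.574, 0.1079, 0.3793]
eef_rot: [0.0, 1.0, -0.001, -0.0]
wrist_force: [-0.3, -0.3, -0.9]
opening: 1.002
grasp_force: 0.0
```

```bash
python3 -c "
from h import *
import pickle
pickle.dump(shot('wrist','w2.png'),open('w2.pkl','wb'))"
```

```text
(no output)
```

View pics/w1.png

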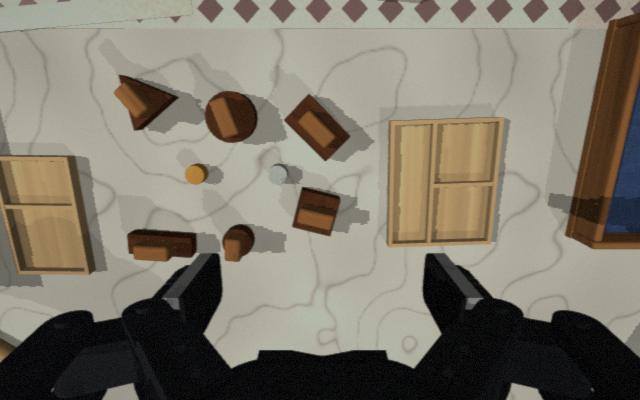

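View pics/w2.png

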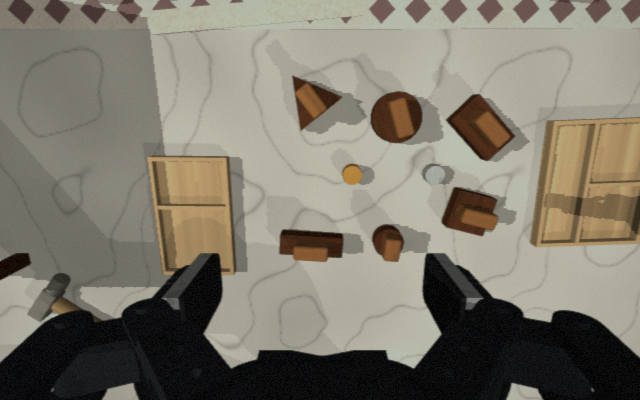

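```bash
cat > seg.py <<'E'
from h import *
def bars(im,lo=75,amin=120):
    h,s,v=cv2.split(cv2.cvtColor(cv2.GaussianBlur(im,(3,3),0),cv2.COLOR_BGR2HSV))
    out=[]
    wood=((h<16)&(s>110)&(v<200)).astype(np.uint8)
    for nm,m in(('bar',wood&(v>lo)),('all',wood)):
        m=cv2.morphologyEx(m.astype(np.uint8),cv2.MORPH_OPEN,np.ones((3,3)))
        for c in cv2.findContours(m,0,2)[0]:
            if amin<cv2.contourArea(c)<3500:
                r=cv2.minAreaRect(c);out.append((nm,r,c))
    return out
E
python3 - <<'E'
from seg import *
import pickle
vis=[]
for w in('w1','w2'):
    im,P=pickle.load(open(w+'.pkl','rb'));v=cv2.resize(im[60:270],None,fx=2,fy=2) if 0 else im.copy()
    for nm,r,c in bars(im):
        if nm=='bar': print(w,nm,np.round(r[0],1),np.round(r[1],1),round(r[2]),cv2.contourArea(c), plane(P,r[0],.06)[0].round(3))
        cv2.drawContours(v,[c],-1,(0,255,0) if nm=='bar' else (255,255,0),1)
    x0=90 if w=='w1' else 250
    vis.append(cv2.resize(v[65:275,x0:x0+280],None,fx=2.7,fy=2.7,interpolation=0)[:, :])
    h=cv2.cvtColor(im,cv2.COLOR_BGR2HSV)
    if w=='w1': print(h[85:122:6,130],h[112,205:250:5])
cv2.imwrite('pics/s1.png',vis[0])
E
```

```text
w1 bar [148.5 252.9] [37.5 13.3] 3 423.0 [0.435 0.127 0.06 ]
w1 bar [231.  249.5] [21. 16.] 90 293.0 [0.441 0.005 0.06 ]
w1 bar [578.  227.5] [21.5 21.7] 9 312.5 [ 0.476 -0.5    0.06 ]
w1 bar [314.1 221.1] [36.7 19.3] 13 553.0 [ 0.485 -0.118  0.06 ]
w1 bar [311.3 127.2] [49.7 22.2] 43 818.0 [ 0.617 -0.115  0.06 ]
w1 bar [223.  118.8] [45.7 17.8] 68 668.5 [0.628 0.002 0.06 ]
w1 bar [131.7 102.4] [45.  20.2] 59 569.5 [0.649 0.121 0.06 ]
w1 bar [614.5 144. ] [208.  49.] 90 1937.0 [ 0.596 -0.525  0.06 ]
w1 bar [601.8 109. ] [ 21.6 180.4] 11 2711.0 [ 0.641 -0.498  0.06 ]
[[  8 123  54]
 [ 13 158 116]
 [ 14 166 121]
 [ 14 166 137]
 [ 14 162 145]
 [ 12 111  92]
 [ 24  30 161]] [[ 10 102  85]
 [ 11 162  66]
 [ 14 156 141]
 [ 14 162 129]
 [ 14 158 132]
 [ 14 157  70]
 [ 14 152  52]
 [ 12 194  50]
 [ 10 202  48]]
w2 bar [303.5 252.8] [47.3 13.6] 3 472.0 [0.436 0.136 0.06 ]
w2 bar [390.1 249.3] [20.5 21.9] 12 359.0 [0.442 0.008 0.06 ]
w2 bar [474.6 221.4] [42.2 22.3] 14 639.5 [ 0.485 -0.112  0.06 ]
w2 bar [474.3 135.8] [52.3  7.8] 45 241.0 [ 0.607 -0.097  0.06 ]
w2 bar [487.2 122.6] [53.6 22. ] 53 740.5 [ 0.624 -0.112  0.06 ]
w2 bar [400.8 116.2] [43.7 24. ] 85 742.5 [0.632 0.004 0.06 ]
w2 bar [304.7 104.4] [35.1 32.3] 54 744.0 [0.647 0.131 0.06 ]
```

View pics/s1.png

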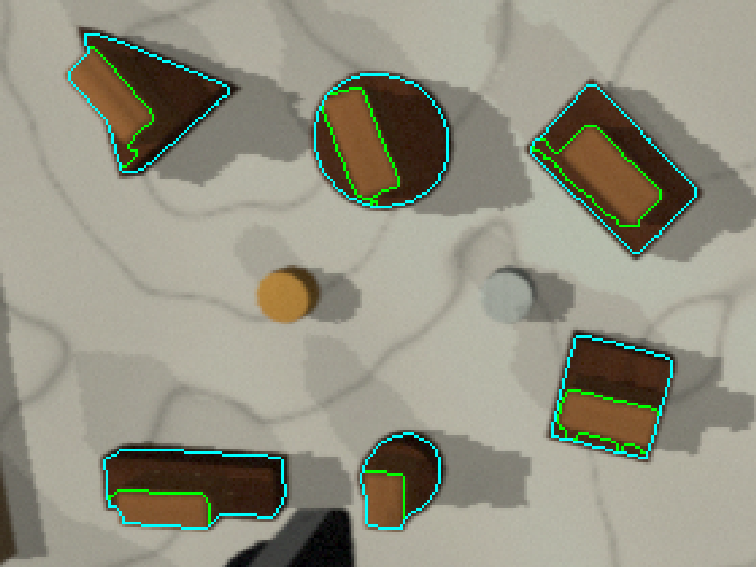

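```bash
python3 - <<'E'
from seg import *
import pickle
D={w:pickle.load(open(w+'.pkl','rb')) for w in('w1','w2')}
B={}
for w,(im,P) in D.items():
    for nm,r,c in bars(im,100):
        if nm!='bar' or cv2.contourArea(c)>1100 or r[0][0]>520 : continue
        g=plane(P,r[0],.06)[0]
        n=min(dict(tri=(.649,.121),rnd=(.628,.002),spare=(.617,-.115),sq=(.485,-.118),bor=(.435,.127),sr=(.441,.005)).items(),key=lambda k:np.hypot(*(g[:2]-k[1])))[0]
        q=plane(P,cv2.boxPoints(r),.06)[:,:2];e=[q[1]-q[0],q[2]-q[1]];e=sorted(e,key=np.linalg.norm)
        B.setdefault(n,{})[w]=r[0]
        print(w,n,g.round(4),'size',np.round([np.linalg.norm(k) for k in e],3),'yaw',round(np.degrees(np.arctan2(e[1][1],e[1][0]))%180,1))
for n,b in B.items():
    if len(b)==2:
        X,e=tri(D['w1'][1],b['w1'],D['w2'][1],b['w2']);print(n,X.round(4),'miss',e.round(4))
# trays
C={}
for w,(im,P) in D.items():
    hsv=cv2.cvtColor(cv2.GaussianBlur(im,(3,3),0),cv2.COLOR_BGR2HSV)
    m=cv2.inRange(hsv,(12,70,60),(26,255,255));m[:100]=0;m=cv2.morphologyEx(m,cv2.MORPH_CLOSE,np.ones((9,9)));m=cv2.morphologyEx(m,cv2.MORPH_OPEN,np.ones((5,5)))
    for c in cv2.findContours(m,0,2)[0]:
        if cv2.contourArea(c)>4000:
            a=cv2.approxPolyDP(cv2.convexHull(c),6,True)[:,0].astype(float)
            print(w,cv2.contourArea(c),a.tolist());print(plane(P,a,.018)[:,:2].round(3).tolist())
E
```

```text
w1 bor [0.4343 0.1267 0.06  ] size [0.02  0.048] yaw 87.3
w1 sr [0.4401 0.0041 0.06  ] size [0.019 0.032] yaw 176.3
w1 sq [ 0.4879 -0.119   0.06  ] size [0.02  0.049] yaw 76.0
w1 spare [ 0.6152 -0.1207  0.06  ] size [0.02  0.048] yaw 45.8
w1 rnd [0.6306 0.0026 0.06  ] size [0.02  0.049] yaw 19.4
w1 tri [0.6517 0.1236 0.06  ] size [0.021 0.04 ] yaw 37.0
w2 bor [0.4348 0.1273 0.06  ] size [0.02  0.049] yaw 87.1
w2 sr [0.4401 0.0058 0.06  ] size [0.022 0.032] yaw 176.1
w2 sq [ 0.4878 -0.1176  0.06  ] size [0.021 0.051] yaw 76.8
w2 spare [ 0.6156 -0.1198  0.06  ] size [0.021 0.049] yaw 45.4
w2 rnd [0.6305 0.0035 0.06  ] size [0.021 0.05 ] yaw 18.7
w2 tri [0.652  0.1242 0.06  ] size [0.022 0.042] yaw 37.9
bor [0.434  0.1273 0.0588] miss 0.0005
sr [0.4386 0.005  0.0566] miss 0.0
sq [ 0.4869 -0.119   0.0572] miss 0.0001
spare [ 0.6153 -0.1207  0.0581] miss 0.0005
rnd [0.6305 0.0031 0.0582] miss 0.0
tri [0.6519 0.1242 0.0588] miss 0.0002
w1 9358.0 [[0.0, 155.0], [74.0, 157.0], [94.0, 265.0], [88.0, 274.0], [17.0, 272.0], [0.0, 222.0]]
[[0.574, 0.351], [0.571, 0.241], [0.395, 0.243], [0.379, 0.255], [0.382, 0.372], [0.469, 0.378]]
w1 13665.0 [[502.0, 117.0], [490.0, 242.0], [389.0, 246.0], [389.0, 121.0]]
[[0.63, -0.39], [0.436, -0.398], [0.429, -0.237], [0.624, -0.227]]
w1 5752.0 [[632.0, 100.0], [639.0, 248.0], [592.0, 248.0], [566.0, 235.0], [592.0, 101.0]]
[[0.654, -0.572], [0.426, -0.639], [0.426, -0.563], [0.448, -0.517], [0.653, -0.515]]
w2 8338.5 [[147.0, 157.0], [228.0, 158.0], [233.0, 274.0], [162.0, 273.0]]
[[0.573, 0.37], [0.571, 0.249], [0.38, 0.255], [0.382, 0.372]]
w2 12590.0 [[639.0, 118.0], [639.0, 243.0], [534.0, 245.0], [547.0, 121.0]]
[[0.629, -0.351], [0.434, -0.399], [0.431, -0.232], [0.624, -0.219]]
```

```bash
python3 - <<'E'
from seg import *
import pickle
D={w:pickle.load(open(w+'.pkl','rb'))[1] for w in('w1','w2')}
for n,a,b in(('3 TL',(389,121),(547,121)),('3 BL',(388.5,246),(533.5,245)),('2 TR',(74,157),(228.5,157.5)),('2 BR',(91,274),(233.5,274.5))):
    X,e=tri(D['w1'],a,D['w2'],b);print(n,X.round(4),e.round(4))
to(.434,.127,.12,np.radians(87.2))
E
python3 - <<'E'
import cv2
a=cv2.imread('pics/w1.png')[105:255,375:515];b=cv2.imread('pics/w2.png')[140:290,120:260]
cv2.imwrite('pics/trays.png',cv2.resize(cv2.hconcat([a,b]),None,fx=2.8,fy=2.8,interpolation=0))
E
```

```text
3 TL [ 6.239e-01 -2.300e-01  5.000e-04] 0.0001
3 BL [ 0.4252 -0.2386  0.0067] 0.0016
2 TR [0.5695 0.2529 0.0022] 0.0003
2 BR [0.3744 0.2571 0.0093] 0.0002
d [-0.14   -0.0194  0.2594] rv [ 0.000e+00  1.000e-03 -1.525e+00] q6 1.56 t 2.45
```

View pics/trays.png

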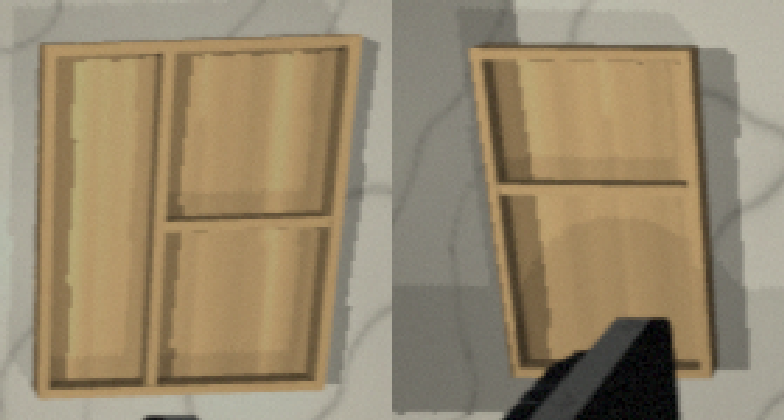

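In the tool's units: -1.522 rad is -0.9689.

tcp_steps --pt "-0.14 -0.02 0.26 0 0 -0.9689 1" --pt "-0.14 -0.02 0.26 0 0 -0.9689 1" --pt "-0.14 -0.02 0.26 0 0 -0.9689 1" --pt "-0.14 -0.02 0.26 0 0 -0.9689 1" --pt "-0.14 -0.02 0.26 0 0 -0.9689 1" --pt "-0.14 -0.02 0.26 0 0 -0.9689 1" --pt "-0.14 -0.02 0.26 0 0 -0.9689 1" --pt "-0.14 -0.02 0.26 0 0 -0.9689 1" --pt "-0.14 -0.02 0.26 0 0 -0.9689 1" --pt "-0.14 -0.02 0.26 0 0 -0.9689 1"

```text
time_s: 3.7
eef_pos: [0.4345, 0.1285, 0.1197]
eef_rot: [0.0, 0.726, 0.688, 0.0]
wrist_force: [0.2, -0.5, -0.3]
opening: 1.004
grasp_force: 0.0
```

```bash
python3 -c "
from h import *
to(.434,.127,.034,np.radians(87.2))"
```

```text
d [-0.0015 -0.0004  0.0857] rv [ 0.     0.    -0.005] q6 0.08 t 3.7
```

tcp_steps --pt "-0.001 0 0.04 0 0 0 1" --pt "-0.001 0 0.07 0 0 0 1" --pt "-0.001 0 0.085 0 0 0 1" --pt "-0.001 0 0.085 0 0 0 1" --pt "-0.001 0 0.085 0 0 0 0" --pt "-0.001 0 0.085 0 0 0 0" --pt "-0.001 0 0.085 0 0 0 0" --pt "-0.001 0 0.085 0 0 0 0" --pt "-0.001 0 0.085 0 0 0 0" --pt "-0.001 0 0.085 0 0 0 0"

```text
time_s: 4.95
eef_pos: [0.4347, 0.1285, 0.0353]
eef_rot: [0.0, 0.724, 0.69, 0.0]
wrist_force: [-2.2, 0.2, 5.9]
opening: 0.266
grasp_force: 58.9
```

tcp_steps --pt "0 0 -0.03 0 0 0 0" --pt "0 0 -0.08 0 0 0 0" --pt "0 0 -0.11 0 0 0 0" --pt "0 0 -0.11 0 0 0 0"

```text
time_s: 5.45
eef_pos: [0.4361, 0.1286, 0.147]
eef_rot: [0.002, 0.724, 0.69, 0.002]
wrist_force: [-0.6, 0.2, -2.4]
opening: 0.27
grasp_force: 59.4
```

```bash
python3 -c "
from h import *
to(.527,-.266,.145,.043)"
```

```text
d [-0.3896  0.1101  0.0024] rv [ 0.004 -0.004  1.479] q6 0.07 t 5.45
```

In the tool's units: 1.478 rad is 0.9409.

tcp_steps --pt "-0.39 0.11 0 0 0 0.9409 0" --pt "-0.39 0.11 0 0 0 0.9409 0" --pt "-0.39 0.11 0 0 0 0.9409 0" --pt "-0.39 0.11 0 0 0 0.9409 0" --pt "-0.39 0.11 0 0 0 0.9409 0" --pt "-0.39 0.11 0 0 0 0.9409 0" --pt "-0.39 0.11 0 0 0 0.9409 0" --pt "-0.39 0.11 0 0 0 0.9409 0" --pt "-0.39 0.11 0 0 0 0.9409 0" --pt "-0.39 0.11 0 0 0 0.9409 0"

```text
time_s: 6.7
eef_pos: [0.5244, -0.2656, 0.1434]
eef_rot: [-0.001, 1.0, 0.024, -0.001]
wrist_force: [-0.3, 0.6, -0.5]
opening: 0.269
grasp_force: 59.4
```

tcp_steps --pt "0 0 0 0 0 0 0" --pt "0 0 0 0 0 0 0"

```text
time_s: 6.95
eef_pos: [0.5251, -0.2661, 0.1447]
eef_rot: [0.0, 1.0, 0.023, 0.0]
wrist_force: [-0.1, -0.1, -0.2]
opening: 0.268
grasp_force: 59.3
```

```bash
python3 -c "
from h import *
to(.527,-.266,.041,.043)
shot('scene','p1.png')"
```

```text
d [ 0.0019 -0.      0.1037] rv [ 0.    -0.     0.002] q6 0.85 t 6.95
```

View pics/p1.png

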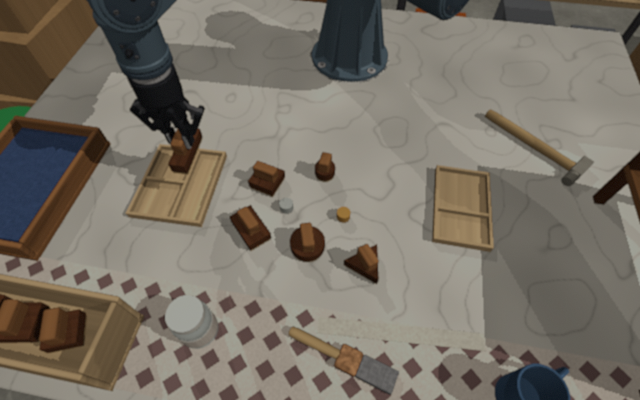

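tcp_steps --pt "0.001 0 0.04 0 0 0 0" --pt "0.001 0 0.075 0 0 0 0" --pt "0.001 0 0.095 0 0 0 0" --pt "0.001 0 0.1 0 0 0 0" --pt "0.001 0 0.103 0 0 0 0" --pt "0.001 0 0.104 0 0 0 0" --pt "0.001 0 0.104 0 0 0 0"

```text
time_s: 7.88
eef_pos: [0.5265, -0.2668, 0.0415]
eef_rot: [0.001, 1.0, 0.022, 0.001]
wrist_force: [-0.2, 1.0, -1.9]
opening: 0.266
grasp_force: 59.4
```

tcp_steps --pt "0 0 0.0015 0 0 0 0" --pt "0 0 0.0015 0 0 0 0" --pt "0 0 0.0015 0 0 0 0.35" --pt "0 0 0.0015 0 0 0 0.6" --pt "0 0 0.0015 0 0 0 0.6" --pt "0 0 0.0015 0 0 0 0.6"

```text
time_s: 8.62
eef_pos: [0.5259, -0.2664, 0.039]
eef_rot: [-0.0, 1.0, 0.022, -0.0]
wrist_force: [0.1, 0.7, 0.0]
opening: 0.599
grasp_force: 0.0
```

tcp_steps --pt "0 0 -0.04 0 0 0 0.6" --pt "0 0 -0.1 0 0 0 1" --pt "0 0 -0.1 0 0 0 1"

```text
time_s: 9.0
eef_pos: [0.5292, -0.2689, 0.145]
eef_rot: [0.003, 1.0, 0.022, 0.004]
wrist_force: [0.1, -0.9, 0.1]
opening: 0.986
grasp_force: 0.0
```

```bash
python3 -c "
from h import *
to(.4874,-.1185,.13,np.radians(76.4))"
```

```text
d [-0.0353 -0.1522  0.0136] rv [ 0.011 -0.002 -1.289] q6 0.86 t 9.0
```

In the tool's units: -1.289 rad is -0.8206.

tcp_steps --pt "-0.034 -0.15 0.014 0 0 -0.8206 1" --pt "-0.034 -0.15 0.014 0 0 -0.8206 1" --pt "-0.034 -0.15 0.014 0 0 -0.8206 1" --pt "-0.034 -0.15 0.014 0 0 -0.8206 1" --pt "-0.034 -0.15 0.014 0 0 -0.8206 1" --pt "-0.034 -0.15 0.014 0 0 -0.8206 1" --pt "-0.034 -0.15 0.014 0 0 -0.8206 1" --pt "-0.034 -0.15 0.014 0 0 -0.8206 1" --pt "-0.034 -0.15 0.014 0 0 -0.8206 1"

```text
time_s: 10.12
eef_pos: [0.4852, -0.1179, 0.1247]
eef_rot: [-0.0, 0.787, 0.617, -0.0]
wrist_force: [0.3, -0.0, -0.1]
opening: 1.0
grasp_force: 0.0
```

```bash
python3 -c "
from h import *
to(.4874,-.1185,.035,np.radians(76.4))"
```

```text
d [-0.      0.0024  0.0897] rv [-0.001 -0.    -0.004] q6 -0.24 t 10.125
```

tcp_steps --pt "0 0.002 0.04 0 0 0 1" --pt "0 0.002 0.075 0 0 0 1" --pt "0 0.002 0.09 0 0 0 1" --pt "0 0.002 0.09 0 0 0 1" --pt "0 0.002 0.09 0 0 0 0" --pt "0 0.002 0.09 0 0 0 0" --pt "0 0.002 0.09 0 0 0 0" --pt "0 0.002 0.09 0 0 0 0" --pt "0 0.002 0.09 0 0 0 0" --pt "0 0.002 0.09 0 0 0 0"

```text
time_s: 11.38
eef_pos: [0.4881, -0.1189, 0.036]
eef_rot: [0.001, 0.786, 0.618, 0.0]
wrist_force: [-0.9, -0.2, 5.8]
opening: 0.269
grasp_force: 60.0
```

tcp_steps --pt "0 0 -0.03 0 0 0 0" --pt "0 0 -0.08 0 0 0 0" --pt "0 0 -0.11 0 0 0 0" --pt "0 0 -0.11 0 0 0 0"

```text
time_s: 11.88
eef_pos: [0.4889, -0.1192, 0.1472]
eef_rot: [0.002, 0.786, 0.618, 0.001]
wrist_force: [0.8, 0.4, -2.5]
opening: 0.269
grasp_force: 59.5
```

```bash
python3 -c "
from h import *
to(.482,-.347,.145,.043)"
```

```text
d [-0.223   0.047   0.0027] rv [ 0.005 -0.002  1.29 ] q6 -0.24 t 11.875
```

In the tool's units: 1.29 rad is 0.8212.

tcp_steps --pt "-0.222 0.047 0 0 0 0.8212 0" --pt "-0.222 0.047 0 0 0 0.8212 0" --pt "-0.222 0.047 0 0 0 0.8212 0" --pt "-0.222 0.047 0 0 0 0.8212 0" --pt "-0.222 0.047 0 0 0 0.8212 0" --pt "-0.222 0.047 0 0 0 0.8212 0" --pt "-0.222 0.047 0 0 0 0.8212 0" --pt "-0.222 0.047 0 0 0 0.8212 0" --pt "-0.222 0.047 0 0 0 0.8212 0" --pt "-0.222 0.047 0 0 0 0.8212 0"

```text
time_s: 13.12
eef_pos: [0.4806, -0.3451, 0.1446]
eef_rot: [-0.0, 1.0, 0.022, -0.0]
wrist_force: [-0.5, 0.0, -2.1]
opening: 0.269
grasp_force: 59.4
```

```bash
python3 -c "
from h import *
to(.482,-.347,.042,.043)"
```

```text
d [0.0014 0.002  0.1026] rv [-0.001  0.     0.002] q6 0.7 t 13.125
```

tcp_steps --pt "0.001 0.002 0.04 0 0 0 0" --pt "0.001 0.002 0.075 0 0 0 0" --pt "0.001 0.002 0.095 0 0 0 0" --pt "0.001 0.002 0.1 0 0 0 0" --pt "0.001 0.002 0.103 0 0 0 0" --pt "0.001 0.002 0.104 0 0 0 0" --pt "0.001 0.002 0.104 0 0 0 0"

```text
time_s: 14.0
eef_pos: [0.4823, -0.3478, 0.0421]
eef_rot: [0.001, 1.0, 0.021, 0.001]
wrist_force: [0.0, 0.8, -2.6]
opening: 0.27
grasp_force: 59.5
```

tcp_steps --pt "0 0 0.0015 0 0 0 0" --pt "0 0 0.0015 0 0 0 0" --pt "0 0 0.0015 0 0 0 0.35" --pt "0 0 0.0015 0 0 0 0.6" --pt "0 0 0.0015 0 0 0 0.6" --pt "0 0 0.0015 0 0 0 0.6"

```text
time_s: 14.75
eef_pos: [0.4818, -0.3473, 0.0395]
eef_rot: [-0.0, 1.0, 0.021, -0.0]
wrist_force: [0.5, -0.1, 0.9]
opening: 0.603
grasp_force: 0.0
```

tcp_steps --pt "0 0 -0.04 0 0 0 0.6" --pt "0 0 -0.1 0 0 0 1" --pt "0 0 -0.1 0 0 0 1" --pt "0 0 -0.1 0 0 0 1"

```text
time_s: 15.25
eef_pos: [0.4817, -0.3472, 0.1395]
eef_rot: [0.0, 1.0, 0.021, 0.0]
wrist_force: [0.0, 0.1, -1.2]
opening: 0.997
grasp_force: 0.0
```

```bash
python3 -c "
from h import *
to(.6305,.003,.13,np.radians(19))"
```

```text
d [ 0.1637 -0.3435  0.0095] rv [ 0.    -0.    -0.289] q6 0.7 t 15.25
```

In the tool's units: -0.289 rad is -0.184.

tcp_steps --pt "0.164 -0.344 0.01 0 0 -0.184 1" --pt "0.164 -0.344 0.01 0 0 -0.184 1" --pt "0.164 -0.344 0.01 0 0 -0.184 1" --pt "0.164 -0.344 0.01 0 0 -0.184 1" --pt "0.164 -0.344 0.01 0 0 -0.184 1" --pt "0.164 -0.344 0.01 0 0 -0.184 1" --pt "0.164 -0.344 0.01 0 0 -0.184 1" --pt "0.164 -0.344 0.01 0 0 -0.184 1" --pt "0.164 -0.344 0.01 0 0 -0.184 1"

```text
time_s: 16.38
eef_pos: [0.6301, 0.0019, 0.1287]
eef_rot: [-0.0, 0.986, 0.164, -0.001]
wrist_force: [1.2, 0.3, 0.7]
opening: 1.004
grasp_force: 0.0
```

```bash
python3 -c "
from h import *
to(.6305,.003,.035,np.radians(19))"
```

```text
d [ 0.0009 -0.0009  0.0937] rv [-0.     0.002 -0.001] q6 1.06 t 16.375
```

tcp_steps --pt "0 0 0.04 0 0 0 1" --pt "0 0 0.075 0 0 0 1" --pt "0 0 0.094 0 0 0 1" --pt "0 0 0.094 0 0 0 1" --pt "0 0 0.094 0 0 0 0" --pt "0 0 0.094 0 0 0 0" --pt "0 0 0.094 0 0 0 0" --pt "0 0 0.094 0 0 0 0" --pt "0 0 0.094 0 0 0 0" --pt "0 0 0.094 0 0 0 0"

```text
time_s: 17.62
eef_pos: [0.6318, 0.0034, 0.0367]
eef_rot: [0.0, 0.986, 0.165, 0.001]
wrist_force: [-0.2, 1.0, 5.2]
opening: 0.268
grasp_force: 60.5
```

tcp_steps --pt "0 0 -0.03 0 0 0 0" --pt "0 0 -0.08 0 0 0 0" --pt "0 0 -0.11 0 0 0 0" --pt "0 0 -0.11 0 0 0 0"

```text
time_s: 18.12
eef_pos: [0.6326, 0.0032, 0.1484]
eef_rot: [0.001, 0.986, 0.165, 0.002]
wrist_force: [0.3, -0.4, -2.3]
opening: 0.266
grasp_force: 59.5
```

```bash
python3 -c "
from h import *
to(.578,-.343,.145,.043)"
```

```text
d [-0.1645  0.3095  0.0034] rv [ 0.002 -0.005  0.289] q6 1.06 t 18.125
```

In the tool's units: 0.289 rad is 0.184.

tcp_steps --pt "-0.163 0.31 0 0 0 0.184 0" --pt "-0.163 0.31 0 0 0 0.184 0" --pt "-0.163 0.31 0 0 0 0.184 0" --pt "-0.163 0.31 0 0 0 0.184 0" --pt "-0.163 0.31 0 0 0 0.184 0" --pt "-0.163 0.31 0 0 0 0.184 0" --pt "-0.163 0.31 0 0 0 0.184 0" --pt "-0.163 0.31 0 0 0 0.184 0" --pt "-0.163 0.31 0 0 0 0.184 0"

```text
time_s: 19.25
eef_pos: [0.5778, -0.341, 0.1446]
eef_rot: [-0.001, 1.0, 0.022, -0.001]
wrist_force: [0.3, 0.9, -1.0]
opening: 0.27
grasp_force: 59.6
```

```bash
python3 -c "
from h import *
to(.578,-.343,.0425,.043)"
```

```text
d [0.0002 0.0022 0.1021] rv [-0.001  0.001  0.001] q6 0.82 t 19.25
```

tcp_steps --pt "0 0.002 0.04 0 0 0 0" --pt "0 0.002 0.075 0 0 0 0" --pt "0 0.002 0.095 0 0 0 0" --pt "0 0.002 0.1 0 0 0 0" --pt "0 0.002 0.103 0 0 0 0" --pt "0 0.002 0.104 0 0 0 0" --pt "0 0.002 0.104 0 0 0 0"

```text
time_s: 20.12
eef_pos: [0.5784, -0.3453, 0.0427]
eef_rot: [0.001, 1.0, 0.021, 0.001]
wrist_force: [-0.6, 0.6, -1.1]
opening: 0.271
grasp_force: 59.7
```

tcp_steps --pt "0 0 0.0015 0 0 0 0" --pt "0 0 0.0015 0 0 0 0" --pt "0 0 0.0015 0 0 0 0.35" --pt "0 0 0.0015 0 0 0 0.6" --pt "0 0 0.0015 0 0 0 0.6" --pt "0 0 0.0015 0 0 0 0.6"

```text
time_s: 20.88
eef_pos: [0.5778, -0.3448, 0.04]
eef_rot: [-0.0, 1.0, 0.021, -0.0]
wrist_force: [-0.1, -0.0, 1.0]
opening: 0.597
grasp_force: 0.0
```

tcp_steps --pt "0 0 -0.04 0 0 0 0.6" --pt "0 0 -0.1 0 0 0 1" --pt "0 0 -0.1 0 0 0 1" --pt "0 0 -0.1 0 0 0 1"

```text
time_s: 21.38
eef_pos: [0.5778, -0.3447, 0.1402]
eef_rot: [0.0, 1.0, 0.021, 0.0]
wrist_force: [-0.4, -0.6, -0.9]
opening: 0.998
grasp_force: 0.0
```

```bash
python3 -c "
from h import *
to(.4395,.005,.13,np.radians(-3.8))"
```

```text
d [-0.1233 -0.3554  0.0101] rv [ 0.    -0.     0.109] q6 0.81 t 21.375
```

In the tool's units: 0.109 rad is 0.0694.

tcp_steps --pt "-0.123 -0.355 0.01 0 0 0.0694 1" --pt "-0.123 -0.355 0.01 0 0 0.0694 1" --pt "-0.123 -0.355 0.01 0 0 0.0694 1" --pt "-0.123 -0.355 0.01 0 0 0.0694 1" --pt "-0.123 -0.355 0.01 0 0 0.0694 1" --pt "-0.123 -0.355 0.01 0 0 0.0694 1" --pt "-0.123 -0.355 0.01 0 0 0.0694 1" --pt "-0.123 -0.355 0.01 0 0 0.0694 1" --pt "-0.123 -0.355 0.01 0 0 0.0694 1"

```text
time_s: 22.5
eef_pos: [0.4401, 0.0037, 0.1298]
eef_rot: [0.0, 0.999, -0.034, -0.0]
wrist_force: [0.5, 0.1, 0.4]
opening: 0.998
grasp_force: 0.0
```

```bash
python3 -c "
from h import *
to(.4395,.005,.035,np.radians(-3.8))
shot('wrist','w3.png')"
```

```text
d [-0.0007 -0.0013  0.0948] rv [ 0.     0.    -0.001] q6 1.38 t 22.5
```

View pics/w3.png

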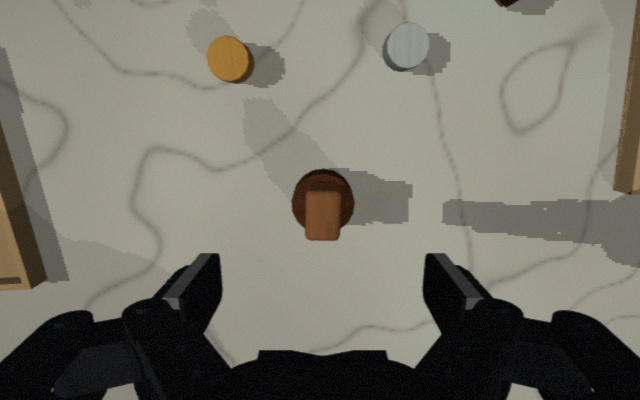

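The small round block's bar (323,215) stands centred between the fingers (210 and 435); descend.

tcp_steps --pt "0 -0.001 0.04 0 0 0 1" --pt "0 -0.001 0.075 0 0 0 1" --pt "0 -0.001 0.094 0 0 0 1" --pt "0 -0.001 0.094 0 0 0 1" --pt "0 -0.001 0.094 0 0 0 0" --pt "0 -0.001 0.094 0 0 0 0" --pt "0 -0.001 0.094 0 0 0 0" --pt "0 -0.001 0.094 0 0 0 0" --pt "0 -0.001 0.094 0 0 0 0" --pt "0 -0.001 0.094 0 0 0 0"

```text
time_s: 23.8
eef_pos: [0.4408, 0.0054, 0.0369]
eef_rot: [0.0, 0.999, -0.033, 0.001]
wrist_force: [0.5, 0.1, 6.4]
opening: 0.268
grasp_force: 59.6
```

tcp_steps --pt "0 0 -0.03 0 0 0 0" --pt "0 0 -0.08 0 0 0 0" --pt "0 0 -0.11 0 0 0 0" --pt "0 0 -0.11 0 0 0 0"

```text
time_s: 24.3
eef_pos: [0.4415, 0.0053, 0.1483]
eef_rot: [0.001, 0.999, -0.033, 0.003]
wrist_force: [0.0, 0.9, -1.1]
opening: 0.267
grasp_force: 59.0
```

```bash
python3 -c "
from h import *
to(.531,.312,.145,-.021)"
```

```text
d [ 0.069  -0.312   0.0034] rv [ 0.001 -0.005 -0.045] q6 1.38 t 24.3
```

In the tool's units: -0.045 rad is -0.0286.

tcp_steps --pt "0.069 -0.312 0 0 0 -0.0286 0" --pt "0.069 -0.312 0 0 0 -0.0286 0" --pt "0.069 -0.312 0 0 0 -0.0286 0" --pt "0.069 -0.312 0 0 0 -0.0286 0" --pt "0.069 -0.312 0 0 0 -0.0286 0" --pt "0.069 -0.312 0 0 0 -0.0286 0" --pt "0.069 -0.312 0 0 0 -0.0286 0" --pt "0.069 -0.312 0 0 0 -0.0286 0"

```text
time_s: 25.3
eef_pos: [0.5287, 0.3109, 0.1451]
eef_rot: [0.001, 1.0, -0.011, -0.001]
wrist_force: [0.2, -0.1, -1.2]
opening: 0.263
grasp_force: 59.4
```

tcp_steps --pt "0 0 0.04 0 0 0 0" --pt "0 0 0.075 0 0 0 0" --pt "0 0 0.095 0 0 0 0" --pt "0 0 0.1 0 0 0 0" --pt "0 0 0.103 0 0 0 0" --pt "0 0 0.103 0 0 0 0" --pt "0 0 0.103 0 0 0 0"

```text
time_s: 26.18
eef_pos: [0.5301, 0.3127, 0.0442]
eef_rot: [-0.0, 1.0, -0.011, 0.001]
wrist_force: [0.3, 0.0, -0.8]
opening: 0.27
grasp_force: 59.4
```

tcp_steps --pt "0 0 0.0025 0 0 0 0" --pt "0 0 0.0025 0 0 0 0" --pt "0 0 0.0025 0 0 0 0" --pt "0 0 0.0025 0 0 0 0.35" --pt "0 0 0.0025 0 0 0 0.6" --pt "0 0 0.0025 0 0 0 0.6" --pt "0 0 0.0025 0 0 0 0.6"

```text
time_s: 27.05
eef_pos: [0.5293, 0.3123, 0.0405]
eef_rot: [0.0, 1.0, -0.011, -0.0]
wrist_force: [-0.2, -0.6, -0.6]
opening: 0.601
grasp_force: 0.0
```

tcp_steps --pt "0 0 -0.04 0 0 0 0.6" --pt "0 0 -0.1 0 0 0 1" --pt "0 0 -0.1 0 0 0 1" --pt "0 0 -0.1 0 0 0 1"

```text
time_s: 27.55
eef_pos: [0.5292, 0.3123, 0.1405]
eef_rot: [-0.0, 1.0, -0.011, 0.0]
wrist_force: [0.4, 0.0, -1.0]
opening: 1.0
grasp_force: 0.0
```

```bash
python3 -c "
from h import *
to(.652,.124,.13,np.radians(37.4))"
```

```text
d [0.1268 0.1857 0.0105] rv [ 0.    -0.    -0.674] q6 1.93 t 27.55
```

In the tool's units: -0.674 rad is -0.4291.

tcp_steps --pt "0.127 0.186 0.01 0 0 -0.4291 1" --pt "0.127 0.186 0.01 0 0 -0.4291 1" --pt "0.127 0.186 0.01 0 0 -0.4291 1" --pt "0.127 0.186 0.01 0 0 -0.4291 1" --pt "0.127 0.186 0.01 0 0 -0.4291 1" --pt "0.127 0.186 0.01 0 0 -0.4291 1" --pt "0.127 0.186 0.01 0 0 -0.4291 1" --pt "0.127 0.186 0.01 0 0 -0.4291 1"

```text
time_s: 28.55
eef_pos: [0.6518, 0.125, 0.1305]
eef_rot: [-0.0, 0.947, 0.321, -0.0]
wrist_force: [-0.3, -0.0, 0.5]
opening: 0.999
grasp_force: 0.0
```

```bash
python3 -c "
from h import *
to(.652,.124,.035,np.radians(37.4))"
```

```text
d [-0.0004  0.001   0.0955] rv [-0.     0.     0.001] q6 0.93 t 28.55
```

tcp_steps --pt "0 0 0.04 0 0 0 1" --pt "0 0 0.075 0 0 0 1" --pt "0 0 0.094 0 0 0 1" --pt "0 0 0.094 0 0 0 1" --pt "0 0 0.094 0 0 0 0" --pt "0 0 0.094 0 0 0 0" --pt "0 0 0.094 0 0 0 0" --pt "0 0 0.094 0 0 0 0" --pt "0 0 0.094 0 0 0 0" --pt "0 0 0.094 0 0 0 0"

```text
time_s: 29.8
eef_pos: [0.6532, 0.1236, 0.0377]
eef_rot: [0.0, 0.947, 0.321, 0.001]
wrist_force: [-0.9, 0.2, 4.5]
opening: 0.263
grasp_force: 60.2
```

tcp_steps --pt "0 0 -0.03 0 0 0 0" --pt "0 0 -0.08 0 0 0 0" --pt "0 0 -0.11 0 0 0 0" --pt "0 0 -0.11 0 0 0 0"

```text
time_s: 30.3
eef_pos: [0.6542, 0.1238, 0.1496]
eef_rot: [0.001, 0.947, 0.321, 0.003]
wrist_force: [-0.2, 0.6, -1.2]
opening: 0.267
grasp_force: 59.4
```

```bash
python3 -c "
from h import *
to(.437,.314,.145,-.021)"
```

```text
d [-0.057  -0.2831  0.0035] rv [ 0.002 -0.005  0.674] q6 0.93 t 30.3
```

In the tool's units: 0.674 rad is 0.4291.

tcp_steps --pt "-0.056 -0.283 0 0 0 0.4291 0" --pt "-0.056 -0.283 0 0 0 0.4291 0" --pt "-0.056 -0.283 0 0 0 0.4291 0" --pt "-0.056 -0.283 0 0 0 0.4291 0" --pt "-0.056 -0.283 0 0 0 0.4291 0" --pt "-0.056 -0.283 0 0 0 0.4291 0" --pt "-0.056 -0.283 0 0 0 0.4291 0" --pt "-0.056 -0.283 0 0 0 0.4291 0"

```text
time_s: 31.3
eef_pos: [0.4366, 0.3137, 0.146]
eef_rot: [0.0, 1.0, -0.011, -0.0]
wrist_force: [0.5, 0.1, -0.9]
opening: 0.266
grasp_force: 59.5
```

tcp_steps --pt "0 0 0.04 0 0 0 0" --pt "0 0 0.075 0 0 0 0" --pt "0 0 0.095 0 0 0 0" --pt "0 0 0.1 0 0 0 0" --pt "0 0 0.103 0 0 0 0" --pt "0 0 0.103 0 0 0 0" --pt "0 0 0.103 0 0 0 0"

```text
time_s: 32.17
eef_pos: [0.4367, 0.3148, 0.0445]
eef_rot: [-0.0, 1.0, -0.011, 0.001]
wrist_force: [-0.4, -0.8, -0.5]
opening: 0.272
grasp_force: 59.5
```

Floor is at TCP ≈ 0.0427; set down, release, go up for a check look.

tcp_steps --pt "0 0 0.002 0 0 0 0" --pt "0 0 0.002 0 0 0 0" --pt "0 0 0.002 0 0 0 0" --pt "0 0 0.002 0 0 0 0.35" --pt "0 0 0.002 0 0 0 0.6" --pt "0 0 0.002 0 0 0 0.6" --pt "0 0 0.002 0 0 0 0.6"

```text
time_s: 33.05
eef_pos: [0.436, 0.3145, 0.0415]
eef_rot: [0.0, 1.0, -0.011, -0.0]
wrist_force: [-0.0, 0.5, -0.3]
opening: 0.6
grasp_force: 0.0
```

tcp_steps --pt "0 0 -0.04 0 0 0 0.6" --pt "0 0 -0.1 0 0 0 1" --pt "0.06 0.06 -0.16 0 0 0 1" --pt "0.1 0.12 -0.22 0 0 0 1" --pt "0.13 0.18 -0.26 0 0 0 1" --pt "0.13 0.24 -0.3 0 0 0 1" --pt "0.13 0.3 -0.34 0 0 0 1" --pt "0.13 0.32 -0.34 0 0 0 1" --pt "0.13 0.32 -0.34 0 0 0 1"

```text
time_s: 34.17
eef_pos: [0.5592, -0.0101, 0.3829]
eef_rot: [0.0, 1.0, -0.011, 0.0]
wrist_force: [0.0, 0.9, 0.3]
opening: 0.995
grasp_force: 0.0
```

```bash
python3 -c "
from h import *
import pickle
pickle.dump(shot('wrist','w4.png'),open('w4.pkl','wb'))"
```

View pics/w4.png

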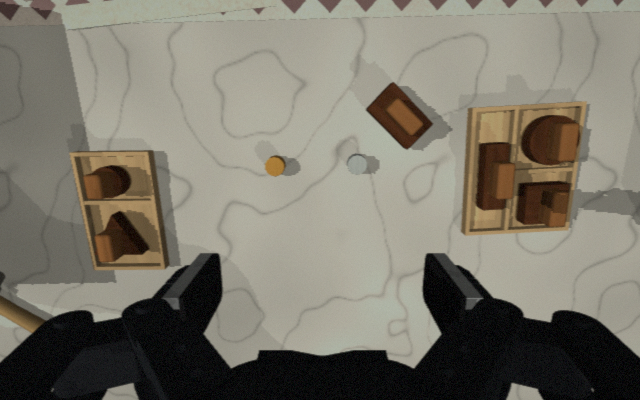

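```bash
python3 - <<'E'
from seg import *
import pickle
im,P=pickle.load(open('w4.pkl','rb'))
for nm,r,c in bars(im,100,90):
    if nm=='bar' and r[0][1]>80 : print(np.round(r[0]),np.round(r[1]),plane(P,r[0],.065)[0,:2].round(3))
hsv=cv2.cvtColor(cv2.GaussianBlur(im,(3,3),0),cv2.COLOR_BGR2HSV)
m=cv2.inRange(hsv,(3,70,20),(26,255,255));m[:95]=0;m=cv2.morphologyEx(m,cv2.MORPH_CLOSE,np.ones((9,9)));m=cv2.morphologyEx(m,cv2.MORPH_OPEN,np.ones((7,7)))
for c in cv2.findContours(m,0,2)[0]:
    if cv2.contourArea(c)>4000:
        a=cv2.approxPolyDP(cv2.convexHull(c),6,True)[:,0].astype(float)
        print(a.tolist(),plane(P,a,.018)[:,:2].round(3).tolist(),plane(P,a,0)[:,:2].round(3).tolist())
E
```

```text
[103. 249.] [27. 13.] [0.436 0.315]
[558. 220.] [13. 15.] [ 0.467 -0.345]
[ 92. 186.] [21. 15.] [0.53  0.314]
[505. 181.] [16. 35.] [ 0.525 -0.264]
[568. 142.] [17. 38.] [ 0.577 -0.342]
[404. 116.] [35. 16.] [ 0.616 -0.119]
[[152.0, 151.0], [167.0, 265.0], [94.0, 269.0], [70.0, 152.0]] [[0.572, 0.246], [0.385, 0.249], [0.381, 0.371], [0.573, 0.369]] [[0.57, 0.255], [0.377, 0.259], [0.372, 0.385], [0.571, 0.382]]
[[585.0, 102.0], [567.0, 229.0], [465.0, 234.0], [468.0, 109.0]] [[0.629, -0.39], [0.435, -0.397], [0.43, -0.235], [0.623, -0.223]] [[0.629, -0.404], [0.428, -0.411], [0.423, -0.243], [0.623, -0.23]]
```

```bash
python3 -c "
from bench import ctrl, vision, get_obs, hand_in
print(hand_in())"
```

```text
the job is handed in; nothing more can be done
None
```

I lowered all five blocks into their compartments and released them, left the spare where it lay, and handed the job in at about 34 s; the last picture agreed, except that shadow hid part of the square's bar, and no verdict came back.

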